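Tap the specimen clamp's wedge tight and put the mallet away

TASK

Pick up the mallet and use it to tap the clamp's wooden wedge sideways into the clamp, in two or more separate taps, drawing the mallet clear in between, until it stops advancing and the stone specimen is held tight between jaw and backstop; drive it with the mallet only and keep fingers and arm off wedge and jaw. Then lay the mallet flat, fully home, in its own cut-out of the tool tray, let go of it, and leave the other things on the bench and in the tray where they are.

Things in the scene. Friction and masses are not known exactly. Their poses are not given: they have to be found in the camera images.
- mallet: Small mallet lying level on the bench, 0.25 kg: white head block 30 (x) x 72 (y) x 38 (z) mm, striking faces at y = +-36 mm; brown handle along -x to x = -119 mm, 20 mm wide (y), 24 mm high, centre line 19 mm above the underside; end knob x -119 to -135, 24 mm wide, 38 mm high (head and knob both rest on the bench). Origin: centre of the head's underside, z up.
- clamp: Fixed grey wedge clamp. Origin: centre of its underside on the bench; x runs across the jaws, y is the way the wedge is driven in. Base plate x -90 to 80, y -60 to 60 mm, 25 mm high; rail on it at x -85 to -65, 57 mm high. From -x to +x: rail, wedge, jaw, stone, backstop, none higher than 63 mm.
- wedge: Pale wooden wedge 110 long, 28 high, 30 tapering to 8 mm, axes parallel to the clamp's, sliding along clamp +y. Origin: centre of its butt (thick end, the 30 x 28 mm face to strike, looking to clamp -y), 39 mm above the bench, at clamp x -50, y -100 to -94 mm at the start. About 5 N friction; stays where left. Tight after 10 to 32 mm, as the backstop is set; then it resists steeply: taps of 10 to 20 N do.
- jaw: Aluminium jaw, 100 mm wide (y), 34 mm high, moved by the wedge: 1 mm along the clamp's +x for every 5 mm of wedge. Origin: middle of the lower edge of its front face, which presses on the stone.
- stone: Loose grey stone specimen block, 60 (x) x 55 (y) x 38 (z) mm, 0.3 kg, standing on the clamp's base plate between jaw and backstop with some 2 to 6 mm of play in all. Origin: centre of its underside.
- backstop: Aluminium stop block 24 (x) x 90 (y) x 36 (z) mm fixed on the base plate at a set distance; its -x face is the one the stone is pressed against. Origin: centre of its underside.
- tray: Fixed tray 190 x 210 x 24 mm, cut-outs 16 mm deep. Origin: centre of its underside. Mallet cut-out (mallet's axes parallel to the tray's, handle to -x): head pocket x 41 to 79, y -3 to 77; finger relief x -9 to 41, y -21 to 95; slot for handle and knob x -79 to -9, y 21 to 53 mm: 4 mm play all round. Spanner's cut-out at y -65; gauge block's at (-53, 77).
- tray_head (a point): Centre of the head pocket's floor in the tray's mallet cut-out, 8 mm above the bench: where the mallet's origin belongs.
- spanner: Steel spanner, 140 mm long, lying in its own cut-out of the tray: leave it. Origin: its middle, underside.
- gauge: Steel gauge block 30 x 22 x 24 mm in its own small cut-out of the tray: leave it. Origin: centre of its underside.
- beaker: Clear beaker, 68 mm across, 85 mm high: leave it. Origin: centre of its underside.
- dropper: Amber bottle with white cap, 40 mm across, 85 mm high: leave it. Origin: centre of its underside.
- offcut: Flat five-sided stone offcut, about 65 x 60 x 22 mm: leave it. Origin: its middle, underside.
- slide_case: Grey case for glass slides, 85 x 60 x 22 mm: leave it. Origin: centre of its underside.
- marker: White marker pen, 115 x 13 x 13 mm, lying: leave it. Origin: its middle, underside.
- mallet_grip (a point): Point on the mallet's handle centre line, 42 mm to -x of the head's centre and 19 mm above the mallet's underside, near its balance point: grip here, across the handle (y).
There are look-alikes about, which are no part of the job. There is more than one size of the mallet; the job needs the largest. Several things have the shape of the clamp; the one meant has the colours described above.

How it is judged:
By the outcome, as a careful person would: the job done as asked, in the order asked, and still so for the second after the job is handed in, with the robot touching nothing.
It also fails if it takes over 51 s, if anything falls off the work surface, if the arm or the gripper's body presses on something with over 40 N, if the wrist force passes 120 N, or if a joint passes its speed limit or range.

ROBOT

A 6-joint arm with a two-finger parallel gripper is mounted at the origin on the work surface. World frame = base frame: x ahead of the robot, y to its left, z up, the work surface at z = 0. Lengths are in m, angles in rad, forces in N, time in s.
With the tool pointing down it reaches from about 0.35 to 1 m from the base axis. Payload 7.1 kg.
Tool frame: the origin (TCP) lies between the finger pads; the fingertips stand 11 mm ahead of it and the grasp point (between the pads) lies 8 mm behind it; z points along the fingers, y is the line along which they close (so a half turn about z gives the same grasp; the last joint's range is limited). The gripper opens to 85 mm and grips with 20 to 120 N. Pads are 22 mm wide; open, the fingers measure 114 mm over their backs; the gripper's body (76 mm by 85 mm) begins 54 mm behind the grasp point. The pads swing forward as they close: fully open they stand 13 mm farther back than shut.
Start: joints at [1.211, 0.423, 1.63, -0, 1.089, -0.019], TCP at [0.209, 0.589, 0.242] pointing down, gripper open.
Joint ranges: [-3, 3], [-0.9, 2.11], [0.09, 2.58], [-1.31, 4.45], [0.11, 2.69], [-2.54, 2.54]. Speed limits (rad/s): [2.39, 2.39, 3.01, 3.14, 3.14, 3.14].

INTERFACE

Orientations are given as [roll, pitch, yaw] about the fixed x, y, z axes, in that order (R = Rz(yaw) Ry(pitch) Rx(roll)).
In Python, from bench import * gives the robot as it stands. The module is installed in compiled form; this text tells all that it offers.
- The arm moves only by the shell command python3 -m creep 'ROWS'. ROWS is JSON, a list of rows, each a list of 3 entries, a list of its own where there are three numbers: the shift along the tool's x, y, z scaled (see below), then the turn, a rotation vector about the tool's x, y, z scaled (see below), then the opening, from 0 (shut) to 1 (fully open). In form: [[[x, y, z], [wx, wy, wz], fingers], ...]. A call has 1 to 5 rows; each row shifts and turns the commanded pose from where the row before left it, along the tool's axes as they then stand; what a row does not reach is not made up. The controller multiplies each number of a shift by 500 mm and each number of a turn by 180 degrees. A row lasts 1/12 s, in which the tool goes at most 41.7 mm and 7.16 degrees, less where a joint would pass 70% of its speed; a pose out of reach is approached as far as the arm can. A call with a number of a shift or a turn outside -1 to 1 is refused whole. A call with a gripper value outside its range is refused whole. The fingers move at their own pace and stop on an object; the grip force is fixed at half the most. Time passes only in rows, so rows that do not move let the fingers close. It gives the time, the measured TCP pose, the force, the opening and the grip force at its end, in the units of the state.
- observe(): the state, without advancing time (a new reading comes with each control period).
- camera(name): name is "scene" or "top"; returns a dict with "pixels" (480x640x3 uint8, blue, green, red), "range_z" (480x640 float32, m along the optical axis (not along the pixel's ray), 0 where there is no reading), "fovy" (degrees; the focal length in pixels is half the picture's height over the tangent of half this angle, whatever the lens; pixels are square), "cx", "cy" (the principal point, pixels), "R" (3x3) and "t" (3): a world point X has camera coordinates R X + t. Camera axes: x right, y down, z forward; pixel columns grow to the right and rows downward; lengths in m; the calibration is good to about 2 mm. A picture is of the moment at which its call begins.
- hand_in(): hands the job in; it is judged then, once.
The state is a dict: "time_s": time; "q": joint angles; "qvel": joint speeds; "joint_efforts": joint torques, N m; "ee_pos": TCP position; "eef_rot": TCP orientation; "wrist_force": force on the tool from outside, world axes, zero at the start; "moment": the same for the moment, N m; "width": finger opening in m; "gripper_force": force on a finger pad.
Only numpy, scipy, OpenCV 4.12 (cv2) and the standard library are available. Lean on these libraries where they do the work, as an engineer would, in place of code of your own. Each camera call takes 0.05 s, during which the arm holds its last target. There are 200 camera calls.

## Working session

There is one attempt and no reset: what is moved stays moved. The work goes in short steps, Python scripts to look and compute and a shell command to move; the robot and the scene stay as the last step left them, time stands still between calls to the robot, and variables do not carry over. Pictures are saved under pics/ and viewed, at most 10 in all, crops included, and the job is handed in when it is done.

```bash
mkdir -p pics; cat > h.py <<'E'
from bench import *
import numpy as np, cv2
def world(c):
    f=240/np.tan(np.radians(c["fovy"])/2)
    v,u=np.mgrid[0:480,0:640]; z=c["range_z"]
    P=np.stack([(u-c["cx"])/f*z,(v-c["cy"])/f*z,z],-1)
    return (P-c["t"])@np.asarray(c["R"])
E
python3 - <<'E'
from h import *
s=observe(); print(s)
for n in("scene","top"):
    c=camera(n); cv2.imwrite(f"pics/{n}1.png",c["pixels"]); np.savez(f"{n}1.npz",**c)
    print(n,c["fovy"],c["cx"],c["cy"],c["R"],c["t"])
E
```

```text
{'time_s': 0.0, 'q': array([ 1.21102850e+00,  4.23863673e-01,  1.63067698e+00,  1.06757047e-05,
        1.08866312e+00, -1.89880266e-02]), 'qvel': array([ 0.00128205,  0.00028019, -0.00051941, -0.00048097,  0.00108588,
       -0.00053992]), 'joint_efforts': array([-7.68149803e-04, -5.57407057e+01, -2.81732225e+01,  1.42939254e-05,
        7.49205588e-03,  2.52227039e-06]), 'ee_pos': array([0.20866424, 0.5885639 , 0.24153657]), 'eef_rot': array([-3.13998200e+00, -4.00392288e-05,  2.80080787e+00]), 'wrist_force': array([ 0.62179026, -0.26240466, -0.11363024]), 'moment': array([-0.04752902, -0.0238191 , -0.00243833]), 'gripper_force': 0.0, 'width': 0.08546733562431219}
scene 50.07305398182805 314.7374481914259 248.01312503761932 [[ 0.61368671  0.78942815 -0.0138497 ]
 [ 0.58987306 -0.47007508 -0.65656621]
 [-0.52482225  0.39475639 -0.75414123]] [-0.32845305 -0.23391076  1.42747542]
top 51.790964299473075 312.8245752770872 242.10090216694618 [[-3.61792624e-04 -9.99976397e-01 -6.86114485e-03]
 [-9.98612978e-01  7.22519437e-04 -5.26459623e-02]
 [ 5.26496770e-02  6.83258137e-03 -9.98589669e-01]] [0.04260501 0.48392884 1.06296072]
```

View pics/scene1.png

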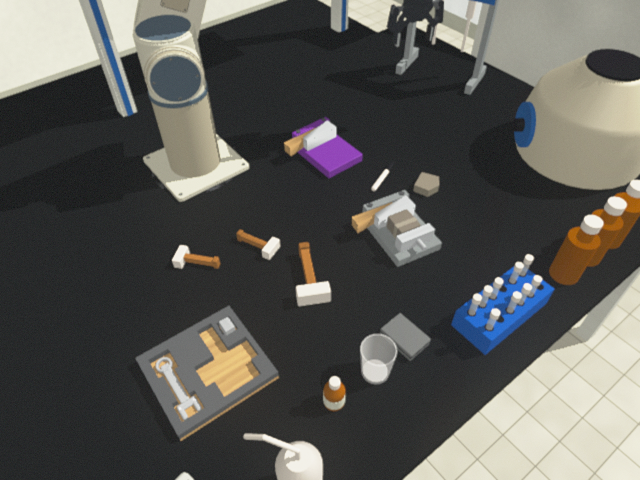

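View pics/top1.png

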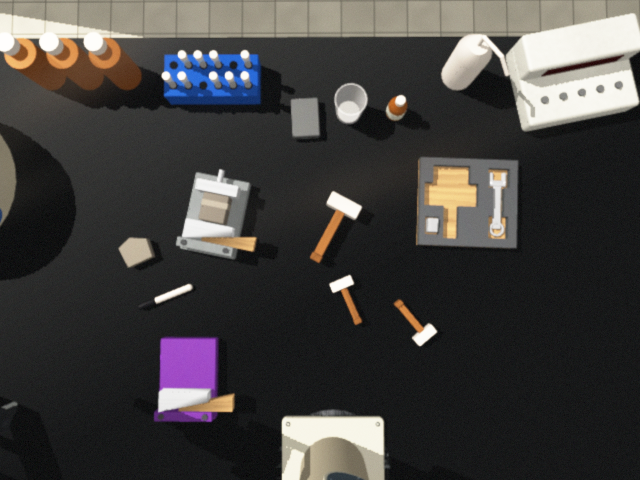

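Scene picture: the grey clamp is at about (400,225) with the wedge butt at (355,223), the large mallet head at (313,293) and the tray at (207,370). Top picture: mallet head at (343,206) with its handle end at (317,259), clamp at (215,215) with the wedge butt at (255,244), tray at (467,203). The smaller mallets and the purple clamp are the look-alikes.

```bash
cat > m.py <<'E'
from h import *
c=dict(np.load("top1.npz")); W=world(c); px=c["pixels"].astype(int); hsv=cv2.cvtColor(c["pixels"],cv2.COLOR_BGR2HSV)
def roi(u0,u1,v0,v1):
    m=np.zeros((480,640),bool); m[v0:v1,u0:u1]=1; return m
def rect(name,m):
    p=W[m][:,:2]; r=cv2.minAreaRect((p*1000).astype(np.float32))
    print(name,m.sum(),np.round(np.array(r[0])),np.round(r[1]),round(r[2],1),"z",np.round(np.percentile(W[m][:,2],[5,50,95])*1000))
Z=W[...,2]; H,S,V=hsv[...,0],hsv[...,1],hsv[...,2]
r=roi(300,370,180,270)
rect("head",r&(Z>.032)&(S<70)&(V>110))
hd=r&(S>100)&(V>50)&(Z>.012); rect("handle",hd)
r=roi(165,262,160,265)
rect("plate",r&(Z>.018)&(Z<.031)&(S<60)); 
rect("clamp>15",r&(Z>.015)&(S<60))
w=r&(S>70)&(V>90)&(Z>.03); rect("wedge",w); 
rect("wedge outside",w&roi(242,262,230,256))
rect("rail",r&(Z>.055)&roi(170,245,235,265))
for z in (.058,):
  pass
r=roi(405,530,145,260)
rect("tray",r&(Z>.018)&(Z<.03)&(S<60)&(V<130))
rect("cutout",r&(S>70)&(V>100)&roi(420,482,160,242))
E
python3 m.py; python3 - <<'E'
import cv2
a=cv2.imread("pics/top1.png")
b=cv2.hconcat([cv2.resize(a[165:270,165:265],(400,420),interpolation=2),cv2.resize(a[150:255,410:530],(400,420)[::1],interpolation=2)])
cv2.imwrite("pics/crop1.png",b)
E
```

```text
head 467 [505.   9.] [ 72. 161.] 60.7 z [34. 37. 41.]
handle 538 [491.  15.] [ 24. 132.] 62.8 z [27. 31. 38.]
plate 1381 [542. 256.] [121. 170.] 78.7 z [21. 24. 28.]
clamp>15 4185 [529. 167.] [299. 181.] 78.8 z [22. 57. 64.]
wedge 474 [472. 152.] [250.  31.] 76.2 z [49. 53. 56.]
wedge outside 167 [462. 112.] [166.  29.] 75.5 z [40. 52. 55.]
rail 559 [468. 179.] [299.  43.] 79.7 z [55. 57. 61.]
tray 4930 [ 570. -292.] [213. 191.] 87.6 z [21. 24. 27.]
cutout 2263 [ 500. -163.] [149. 396.] 40.9 z [ 5.  8. 12.]
```

View pics/crop1.png

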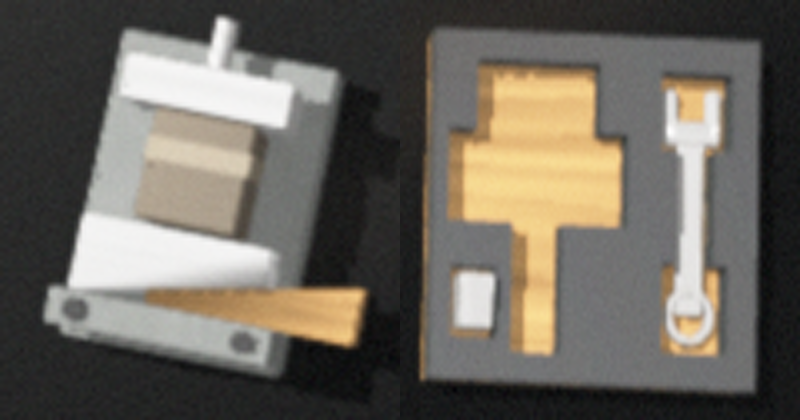

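The crop shows the wedge butt (crop 360,315) pointing clear of the plate at the right. The tray has head pocket at top, handle slot below, so tray x is about world x. Outliers come from zero-range pixels, so I'll filter those.

```bash
sed -i 's/^Z=W\[...,2\];/Z=np.where((c["range_z"]>0)\&(W[...,2]<.12),W[...,2],-1);/; s/^def rect(name,m):/def rect(name,m):\n    n,l,st,_=cv2.connectedComponentsWithStats((m\&(Z>-.5)).astype(np.uint8)); m=l==1+np.argmax(st[1:,4])/' m.py
cat >> m.py <<'E'
def pose(n,x,y,a): print(n,np.round([x,y,a],1))
# ray-cast helper: mean of mask pixels on plane z
E
python3 m.py
```

```text
head 466 [562. -24.] [72. 30.] 61.7 z [34. 37. 41.]
handle 535 [497.  13.] [ 23. 120.] 62.4 z [27. 31. 38.]
plate 714 [559. 220.] [ 59. 121.] 78.9 z [21. 24. 28.]
clamp>15 4136 [547. 255.] [121. 181.] 78.7 z [22. 56. 64.]
wedge 472 [479. 221.] [112.  28.] 87.7 z [49. 53. 56.]
wedge outside 166 [479. 179.] [26. 29.] 82.1 z [40. 52. 55.]
rail 527 [480. 268.] [119.  44.] 84.1 z [55. 57. 61.]
tray 4930 [ 570. -292.] [213. 191.] 87.6 z [21. 24. 27.]
cutout 2237 [ 571. -257.] [114. 158.] 87.7 z [ 5.  8. 12.]
```

```bash
cat > go.py <<'E'
# go.py x y z(mm) yaw(deg): remaining shift (row units, after turn first) and turn about tool z
from h import *; import sys
s=observe(); p=s["ee_pos"]*1000; e=np.degrees(s["eef_rot"])
x,y,z,a=map(float,sys.argv[1:5]); t=np.radians(a); d=np.array([x,y,z])-p
c,q=np.cos(t),np.sin(t)
T=np.array([c*d[0]+q*d[1],q*d[0]-c*d[1],-d[2]])
print("t",round(s["time_s"],2),"p",p.round(1),"rpy",e.round(1),"F",s["wrist_force"].round(1),"w",round(s["width"]*1000,1),"gf",round(s["gripper_force"],1))
print("total units",(T/500).round(4),"rows",round(np.linalg.norm(T)/41.7,1),"turn units",round(-((a-e[2]+180)%360-180)/180,4))
E
python3 go.py 525 -4 110 151.5
```

```text
t 0.1 p [208.7 588.6 241.6] rpy [-179.9   -0.   160.5] F [ 0.4 -0.9  1.1] w 85.5 gf 0.0
total units [-1.1215 -0.7397  0.2632] rows 16.4 turn units 0.0499
```

```bash
python3 -m creep '[[[0,0,0],[0,0,0.025],1],[[-0.03,-0.02,0.005],[0,0,0.025],1],[[-0.06,-0.04,0.014],[0,0,0],1],[[-0.06,-0.04,0.014],[0,0,0],1],[[-0.06,-0.04,0.014],[0,0,0],1]]' >/dev/null
python3 -m creep '[[[-0.06,-0.04,0.014],[0,0,0],1],[[-0.06,-0.04,0.014],[0,0,0],1],[[-0.06,-0.04,0.014],[0,0,0],1],[[-0.06,-0.04,0.014],[0,0,0],1],[[-0.06,-0.04,0.014],[0,0,0],1]]' >/dev/null
python3 -m creep '[[[-0.06,-0.04,0.014],[0,0,0],1],[[-0.06,-0.04,0.014],[0,0,0],1],[[-0.06,-0.04,0.014],[0,0,0],1],[[-0.06,-0.04,0.014],[0,0,0],1],[[-0.06,-0.04,0.014],[0,0,0],1]]' >/dev/null
python3 -m creep '[[[-0.06,-0.04,0.014],[0,0,0],1],[[-0.06,-0.04,0.014],[0,0,0],1],[[-0.06,-0.04,0.014],[0,0,0],1],[[-0.06,-0.04,0.014],[0,0,0],1],[[-0.05,-0.03,0.014],[0,0,0],1]]'
python3 go.py 525 -4 80 151.5
```

```text
time_s: 1.77
ee_pos: [0.5197, 0.004, 0.1133]
eef_rot: [-3.141, -0.0, 2.643]
wrist_force: [0.1, 0.9, 0.1]
width: 0.0853
gripper_force: 0.0
t 1.77 p [519.7   4.  113.3] rpy [-180.    -0.   151.4] F [0.1 0.9 0.1] w 85.3 gf 0.0
total units [-0.017  -0.009   0.0666] rows 0.8 turn units -0.0005
```

```bash
python3 -m creep '[[[0,0,0.04],[0,0,0],1],[[0,0,0.04],[0,0,0],1],[[0,0,0],[0,0,0],1]]' >/dev/null; python3 go.py 525 -4 16 151.5
python3 - <<'E'
from h import *
c=camera("top"); cv2.imwrite("pics/grip.png",cv2.resize(c["pixels"][170:290,270:400],(650,600),interpolation=2))
E
```

```text
t 2.02 p [516.8   5.7  70.8] rpy [-179.8   -0.3  151.4] F [-0.6  0.8  0. ] w 85.7 gf 0.0
total units [-0.0237 -0.0091  0.1095] rows 1.3 turn units -0.0006
```

View pics/grip.png

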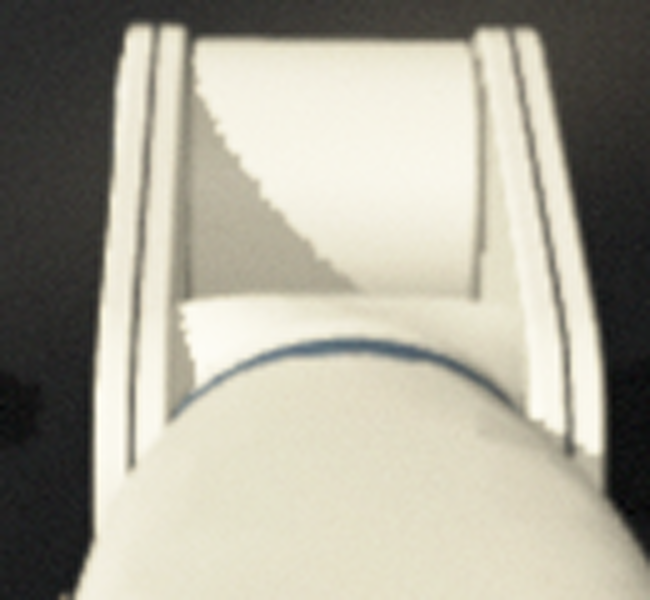

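The wrist hides the mallet from the top camera; I'll go by the measurement and descend with the correction.

```bash
python3 -m creep '[[[-0.024,-0.009,0.03],[0,0,0],1],[[0,0,0.03],[0,0,0],1],[[0,0,0.03],[0,0,0],1],[[0,0,0.02],[0,0,0],1],[[0,0,0],[0,0,0],1]]' >/dev/null; python3 go.py 525 -4 16 151.5
python3 - <<'E'
from h import *
c=camera("scene"); cv2.imwrite("pics/grip2.png",cv2.resize(c["pixels"][190:330,250:390],(600,600),interpolation=2))
E
```

```text
t 2.48 p [526.5  -2.9  18. ] rpy [-1.799e+02 -1.000e-01  1.515e+02] F [ 0.7 -0.5 -0.6] w 85.6 gf 0.0
total units [ 0.0016 -0.0034  0.0039] rows 0.1 turn units 0.0001
```

View pics/grip2.png

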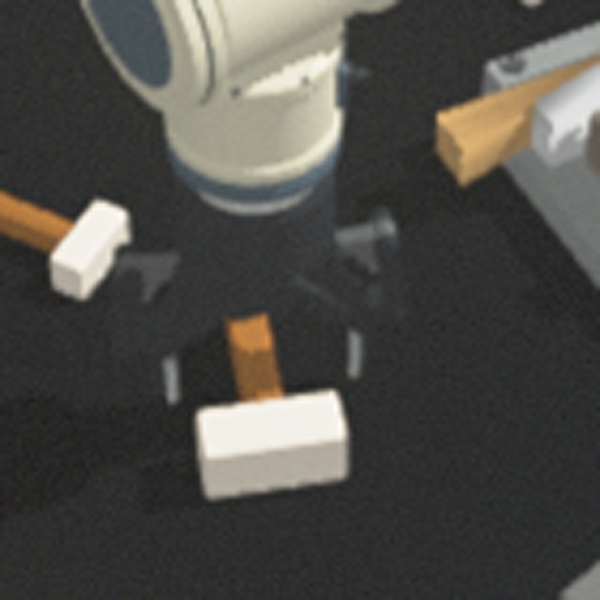

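The handle (crop 255,360) sits midway between the fingers (170 and 355), and the head is clear in front. I can close here.

```bash
python3 -m creep '[[[0,-0.003,0.002],[0,0,0],0],[[0,0,0],[0,0,0],0],[[0,0,0],[0,0,0],0],[[0,0,0],[0,0,0],0],[[0,0,0],[0,0,0],0]]'
python3 -m creep '[[[0,0,0],[0,0,0],0],[[0,0,0],[0,0,0],0],[[0,0,0],[0,0,0],0]]' >/dev/null; python3 go.py 525 -4 90 168.7
```

```text
time_s: 2.95
ee_pos: [0.527, -0.0046, 0.0183]
eef_rot: [3.141, 0.001, 2.644]
wrist_force: [0.3, 0.2, -0.1]
width: 0.0255
gripper_force: 0.0
t 3.2 p [527.1  -4.6  18.4] rpy [180.    0.  151.5] F [-0.6 -0.4  5.8] w 19.3 gf 60.1
total units [ 0.0044  0.0003 -0.1431] rows 1.7 turn units -0.0957
```

```bash
python3 -m creep '[[[0,0,-0.04],[0,0,0],0],[[0,0,-0.05],[0,0,0],0],[[0,0,-0.05],[0,0,-0.032],0],[[0,0,0],[0,0,-0.032],0],[[0,0,0],[0,0,-0.032],0]]' >/dev/null
python3 -m creep '[[[0,0,0],[0,0,0],0]]'>/dev/null; python3 go.py 424 100 60 168.7
```

```text
t 3.7 p [526.6  -4.6  88.3] rpy [180.   0. 169.] F [-0.6 -0.6 -2.4] w 19.2 gf 59.2
total units [0.2423 0.1649 0.0565] rows 3.6 turn units 0.0014
```

```bash
python3 -m creep '[[[0.05,0.03,0],[0,0,0.0014],0],[[0.06,0.04,0],[0,0,0],0],[[0.06,0.04,0.01],[0,0,0],0],[[0.05,0.04,0.02],[0,0,0],0],[[0.022,0.015,0.02],[0,0,0],0]]' >/dev/null
python3 -m creep '[[[0,0,0.025],[0,0,0],0],[[0,0,0.02],[0,0,0],0],[[0,0,0],[0,0,0],0]]'>/dev/null; python3 go.py 424 100 38 168.7
python3 - <<'E'
from h import *
for n in("top","scene"):
    c=camera(n); np.savez(n+"2.npz",**c)
    if n=="scene": cv2.imwrite("pics/st_s.png",cv2.resize(c["pixels"][150:310,270:450],(720,600),interpolation=2))
E
```

```text
t 4.37 p [423.5 100.2  38.7] rpy [-179.9   -0.2  168.4] F [ 0.  -0.1 -2.4] w 19.2 gf 59.2
total units [-0.0011 -0.0001  0.0014] rows 0.0 turn units -0.0016
```

View pics/st_s.png

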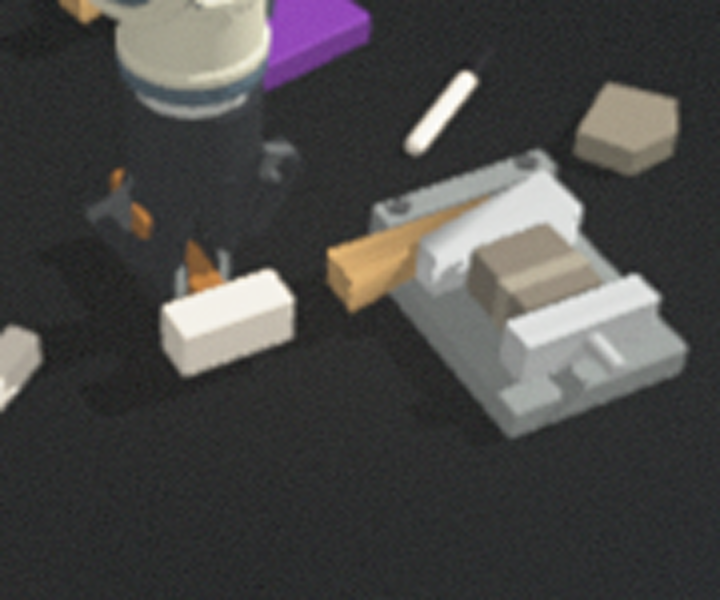

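The mallet is held level (head at crop 228,320), standing off from the butt at (345,280) and seemingly in line. I'll check the alignment numerically.

```bash
cat > chk.py <<'E'
from h import *; import sys
# scene camera: head and wedge points in clamp frame (mm)
c=dict(np.load(sys.argv[1])); W=world(c)*1000; hsv=cv2.cvtColor(c["pixels"],cv2.COLOR_BGR2HSV); H,S,V=[hsv[...,i] for i in range(3)]
a=np.radians(-11.3); R=np.array([[np.cos(a),np.sin(a)],[-np.sin(a),np.cos(a)]])
C=(W[...,:2]-[547,255])@R.T; Z=W[...,2]; ok=(c["range_z"]>0)&(Z<90)
def st(n,m):
    k,l,s,_=cv2.connectedComponentsWithStats(m.astype(np.uint8)); m=l==1+np.argmax(s[1:,4])
    print(n,m.sum(),"x",np.percentile(C[m][:,0],[2,50,98]).round(1),"y",np.percentile(C[m][:,1],[2,50,98]).round(1),"z",np.percentile(Z[m],[2,50,98]).round(1))
X,Y=C[...,0],C[...,1]
st("wedge",ok&(S>70)&(V>80)&(H<25)&(X>-75)&(X<-20)&(Y>-115)&(Y<20)&(Z>20))
m=ok&(S<70)&(V>100)&(X>-80)&(X<-10)&(Y<-62)&(Y>-240)&(Z>15); st("head",m)
st("headtop-xhalf",m&(Z>48)&(X<-50)); st("headtop+xhalf",m&(Z>48)&(X>-50))
st("stone",ok&(S>30)&(S<90)&(X>-20)&(X<70)&(abs(Y)<40)&(Z>50))
st("jawtop",ok&(S<30)&(V>150)&(X>-60)&(X<12)&(abs(Y)<55)&(Z>52))
E
python3 chk.py scene2.npz; python3 chk.py scene1.npz 2>&1 | tail -3; python3 chk.py top2.npz
```

```text
wedge 403 x [-65.4 -48.8 -35.6] y [-103.7  -78.2   -8. ] z [26.4 50.4 55.3]
head 637 x [-77.2 -36.9 -31.6] y [-215.1 -183.7 -145.4] z [24.2 54.1 61.1]
headtop-xhalf 132 x [-68.8 -56.3 -50.2] y [-214.5 -181.9 -145.7] z [50.3 57.6 60.9]
headtop+xhalf 247 x [-49.6 -38.  -31.6] y [-214.7 -180.3 -145.7] z [48.9 57.  61. ]
stone 464 x [-17.6  10.6  37. ] y [-35.2 -10.6  17.7] z [52.1 61.8 65.7]
jawtop 407 x [-57.8 -37.5 -22.1] y [-52.6   2.6  45.1] z [53.7 57.9 61.5]
    return bound(*args, **kwds)
ValueError: attempt to get argmax of an empty sequence
wedge 434 x [-63.7 -54.3 -39.8] y [-99.3 -58.4   2.8] z [32.6 52.6 56.7]
head 4 x [-38.4 -37.  -35.4] y [-143.2 -141.9 -140.1] z [52.9 56.6 57.2]
headtop-xhalf 2 x [-62.  -61.9 -61.7] y [-86.6 -85.5 -84.3] z [51.1 52.2 53.3]
headtop+xhalf 4 x [-38.4 -37.  -35.4] y [-143.2 -141.9 -140.1] z [52.9 56.6 57.2]
stone 729 x [-18.9   8.4  36. ] y [-30.9  -5.5  21. ] z [54.6 62.4 66.1]
jawtop 657 x [-58.4 -39.6 -26. ] y [-47.4   8.   48.8] z [54.3 58.4 62.2]
```

```bash
python3 -m creep '[[[-0.001,0.03,0.001],[0,0,-0.0016],0],[[0,0.03,0],[0,0,0],0],[[0,0.018,0],[0,0,0],0],[[0,0.01,0],[0,0,0],0],[[0,0.01,0],[0,0,0],0]]'; python3 go.py 424 100 38 168.7
```

```text
time_s: 4.88
ee_pos: [0.4351, 0.148, 0.0402]
eef_rot: [-3.142, 0.001, 2.945]
wrist_force: [2.2, -6.5, -1.1]
width: 0.0191
gripper_force: 59.6
t 4.88 p [435.1 148.   40.2] rpy [-180.     0.   168.7] F [ 2.2 -6.5 -1.1] w 19.1 gf 59.6
total units [ 0.003  -0.0986  0.0043] rows 1.2 turn units 0.0002
```

```bash
python3 -m creep '[[[0,-0.03,0.002],[0,0,0],0],[[0,-0.025,0.002],[0,0,0],0],[[0,0,0],[0,0,0],0]]'; python3 -m creep '[[[0,0.03,0],[0,0,0],0],[[0,0.02,0],[0,0,0],0],[[0,0.01,0],[0,0,0],0],[[0,0.008,0],[0,0,0],0]]';  python3 go.py 424 100 38 168.7
```

```text
time_s: 5.13
ee_pos: [0.4278, 0.1193, 0.0377]
eef_rot: [-3.14, -0.002, 2.944]
wrist_force: [-0.2, 0.8, -3.7]
width: 0.0187
gripper_force: 59.6
time_s: 5.47
ee_pos: [0.4362, 0.1549, 0.0379]
eef_rot: [-3.141, 0.0, 2.946]
wrist_force: [1.3, -6.0, -1.9]
width: 0.0191
gripper_force: 59.9
t 5.47 p [436.2 154.9  37.9] rpy [-180.     0.   168.8] F [ 1.3 -6.  -1.9] w 19.1 gf 59.9
total units [ 0.0024 -0.1124 -0.0002] rows 1.3 turn units 0.0005
```

```bash
python3 -m creep '[[[0,-0.03,0],[0,0,0],0],[[0,-0.02,0],[0,0,0],0],[[0,0,0],[0,0,0],0]]' >/dev/null; python3 -m creep '[[[0,0.03,0],[0,0,0],0],[[0,0.02,0],[0,0,0],0],[[0,0.008,0],[0,0,0],0]]'; python3 -m creep '[[[0,0.006,0],[0,0,0],0]]'; python3 -m creep '[[[0,0,0],[0,0,0],0]]';   python3 go.py 424 100 38 168.7
```

```text
time_s: 5.97
ee_pos: [0.4367, 0.1591, 0.0378]
eef_rot: [-3.141, -0.0, 2.946]
wrist_force: [1.5, -15.2, 0.3]
width: 0.0189
gripper_force: 60.6
time_s: 6.05
ee_pos: [0.4366, 0.1605, 0.0377]
eef_rot: [-3.139, -0.001, 2.946]
wrist_force: [3.2, -28.6, 4.8]
width: 0.0189
gripper_force: 62.1
time_s: 6.13
ee_pos: [0.4368, 0.1602, 0.0378]
eef_rot: [-3.139, -0.001, 2.946]
wrist_force: [2.1, -18.0, 1.1]
width: 0.0188
gripper_force: 60.8
t 6.13 p [436.8 160.2  37.8] rpy [-1.799e+02 -1.000e-01  1.688e+02] F [  2.1 -18.    1.1] w 18.8 gf 60.8
total units [ 0.0015 -0.1232 -0.0004] rows 1.5 turn units 0.0005
```

```bash
python3 -m creep '[[[0,-0.03,0],[0,0,0],0],[[0,-0.03,0],[0,0,0],0],[[0,0,0],[0,0,0],0]]' ; python3 -m creep '[[[0,0.03,0],[0,0,0],0],[[0,0.022,0],[0,0,0],0],[[0,0.007,0],[0,0,0],0],[[0,0.001,0],[0,0,0],0]]';  python3 go.py 424 100 38 168.7;  python3 -m creep '[[[0,-0.03,0],[0,0,0],0],[[0,-0.05,0],[0,0,0],0],[[0,-0.05,-0.02],[0,0,0],0],[[0,0,-0.05],[0,0,0],0]]'
python3 - <<'E'
from h import *
for n in("scene","top"):
    c=camera(n); np.savez(n+"3.npz",**c)
E
python3 chk.py scene3.npz; python3 go.py 424 100 38 168.7
```

```text
time_s: 6.38
ee_pos: [0.4302, 0.1307, 0.0376]
eef_rot: [-3.141, -0.002, 2.945]
wrist_force: [-0.3, -0.1, -3.0]
width: 0.0192
gripper_force: 60.0
time_s: 6.72
ee_pos: [0.4365, 0.1608, 0.0377]
eef_rot: [-3.139, -0.002, 2.947]
wrist_force: [1.1, -21.1, 2.8]
width: 0.0191
gripper_force: 62.7
t 6.72 p [436.5 160.8  37.7] rpy [-1.798e+02 -1.000e-01  1.688e+02] F [  1.1 -21.1   2.8] w 19.1 gf 62.7
total units [ 0.0006 -0.124  -0.0007] rows 1.5 turn units 0.0008
time_s: 7.05
ee_pos: [0.4211, 0.0956, 0.0709]
eef_rot: [-3.138, -0.007, 2.946]
wrist_force: [-0.6, 0.3, -2.8]
width: 0.0189
gripper_force: 60.3
wedge 339 x [-65.4 -52.6 -35.4] y [-84.1 -64.4   6.6] z [26.9 51.1 54.7]
head 538 x [-63.7 -37.2 -33. ] y [-220.2 -188.5 -150.6] z [54.3 80.7 89.9]
headtop-xhalf 100 x [-79.  -56.5 -50.3] y [-220.3 -196.6 -160. ] z [61.1 88.2 89.9]
headtop+xhalf 427 x [-48.8 -36.4 -32.9] y [-220.  -186.7 -150.5] z [53.9 76.9 89.8]
stone 453 x [-16.7  10.7  37.2] y [-35.2 -10.9  17.9] z [52.7 61.8 65.5]
jawtop 399 x [-56.5 -34.4 -19.5] y [-52.2   4.2  45.5] z [53.1 58.  61.6]
t 7.15 p [426.4  98.1  74.8] rpy [179.9   0.2 168.8] F [ 0.4 -0.8 -2.6] w 19.0 gf 60.4
total units [0.0055 0.0028 0.0736] rows 0.9 turn units 0.0003
```

Wedge tight: the force rose steeply to 20–28 N and the last tap advanced it under 1 mm. Total travel was about 20 mm. Next is the tray.

```bash
python3 -m creep '[[[0,0,-0.03],[0,0,-0.0245],0],[[0,0,-0.03],[0,0,-0.0245],0],[[0,0,0],[0,0,0],0]]' >/dev/null; python3 go.py 591.5 -254.8 100 177.6
```

```text
t 7.4 p [426.5  99.  104.3] rpy [179.9   0.3 177.8] F [ 1.3  0.5 -2.5] w 19.2 gf 60.4
total units [-0.3593 -0.6932  0.0086] rows 9.4 turn units 0.0013
```

```bash
python3 -m creep '[[[-0.02,-0.04,0],[0,0,0.001],0],[[-0.034,-0.066,0],[0,0,0],0],[[-0.034,-0.066,0],[0,0,0],0],[[-0.034,-0.066,0],[0,0,0],0],[[-0.034,-0.066,0],[0,0,0],0]]' >/dev/null;  python3 -m creep '[[[-0.034,-0.066,0],[0,0,0],0],[[-0.034,-0.066,0],[0,0,0],0],[[-0.034,-0.066,0],[0,0,0],0],[[-0.034,-0.066,0],[0,0,0],0],[[-0.034,-0.066,0],[0,0,0],0]]' >/dev/null
python3 -m creep '[[[-0.02,-0.04,0],[0,0,0],0],[[-0.012,-0.02,0],[0,0,0],0],[[0,0,0],[0,0,0],0]]' >/dev/null; python3 go.py 591.5 -254.8 70 177.6
python3 - <<'E'
from h import *
for n in("scene","top"):
    c=camera(n); np.savez(n+"4.npz",**c)
    if n=="top": T=c["pixels"]
    else: S=c["pixels"]
cv2.imwrite("pics/tr.png",cv2.hconcat([cv2.resize(S[270:450,120:300],(400,400),interpolation=2),cv2.resize(T[140:260,400:520],(400,400),interpolation=2)]))
E
```

```text
t 8.48 p [ 589.2 -258.4  101.3] rpy [-180.     0.   177.3] F [-0.7  0.6 -3.9] w 19.0 gf 60.4
total units [-0.0042  0.0074  0.0627] rows 0.8 turn units -0.0019
```

View pics/tr.png

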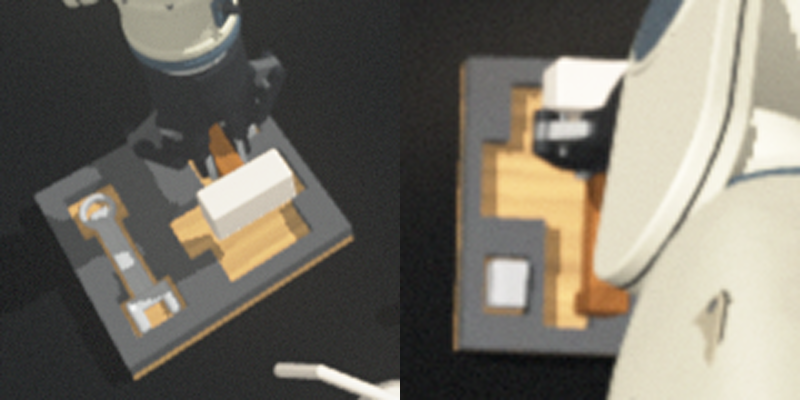

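The mallet hovers level over its cut-out: head at (250,190) in the left half, and gauge and spanner untouched. I'll measure both from the scene camera, so its bias cancels.

```bash
python3 go.py 0 0 0 0|head -1; python3 - <<'E'
from h import *
def ld(f):
    c=dict(np.load(f)); W=world(c)*1000; h=cv2.cvtColor(c["pixels"],cv2.COLOR_BGR2HSV)
    return W,h[...,1],h[...,2],c["range_z"]>0
def rect(n,W,m):
    k,l,s,_=cv2.connectedComponentsWithStats(m.astype(np.uint8)); m=l==1+np.argmax(s[1:,4])
    r=cv2.minAreaRect(W[m][:,:2].astype(np.float32)); print(n,m.sum(),np.round(r[0],1),np.round(r[1],1),round(r[2],1),"z",np.percentile(W[m][:,2],[5,50,95]).round(1))
W,S,V,ok=ld("scene4.npz"); X,Y,Z=W[...,0],W[...,1],W[...,2]
b=ok&(X>560)&(X<680)&(Y>-340)&(Y<-190)
rect("headtop",W,b&(S<60)&(V>120)&(Z>113)&(Z<130)); rect("head all",W,b&(S<60)&(V>120)&(Z>75)&(Z<130))
for f in("scene1.npz","top1.npz"):
    W,S,V,ok=ld(f); X,Y,Z=W[...,0],W[...,1],W[...,2]
    b=ok&(X>450)&(X<690)&(Y>-430)&(Y<-150)
    rect(f+" tray",W,b&(Z>19)&(Z<30))
E
```

```text
t 8.58 p [ 587.3 -255.7  101.3] rpy [ 1.799e+02 -1.000e-01  1.774e+02] F [-0.3  0.1 -2.4] w 19.1 gf 60.3
headtop 679 [ 630.4 -262.7] [72.1 34.8] 86.8 z [115.6 119.9 122.4]
head all 1041 [ 621.5 -262.8] [72.6 53.2] 88.5 z [ 91.9 118.6 122.3]
scene1.npz tray 5711 [ 570.8 -295.3] [210.1 193.4] 87.9 z [20.5 23.3 26. ]
top1.npz tray 4928 [ 569.6 -292.4] [212.5 190.9] 87.6 z [20.8 24.1 27.3]
```

```bash
python3 -m creep '[[[-0.008,0.002,0.03],[0,0,-0.001],0],[[0,0,0.04],[0,0,0],0],[[0,0,0.03],[0,0,0],0],[[0,0,0],[0,0,0],0]]' >/dev/null; python3 -m creep '[[[0,0,0],[0,0,0],0],[[0,0,0],[0,0,0],0]]' >/dev/null; python3 go.py 591.5 -254.8 27 177.6
python3 - <<'E'
from h import *
c=camera("scene"); np.savez("scene5.npz",**c); S=c["pixels"]
cv2.imwrite("pics/tr2.png",cv2.resize(S[290:420,150:290],(700,600),interpolation=2))
E
```

```text
t 9.08 p [ 592.1 -255.6   53.2] rpy [180.    0.  177.6] F [ 0.7 -0.3 -2.6] w 19.1 gf 60.3
total units [0.0012 0.0015 0.0524] rows 0.6 turn units 0.0002
```

View pics/tr2.png

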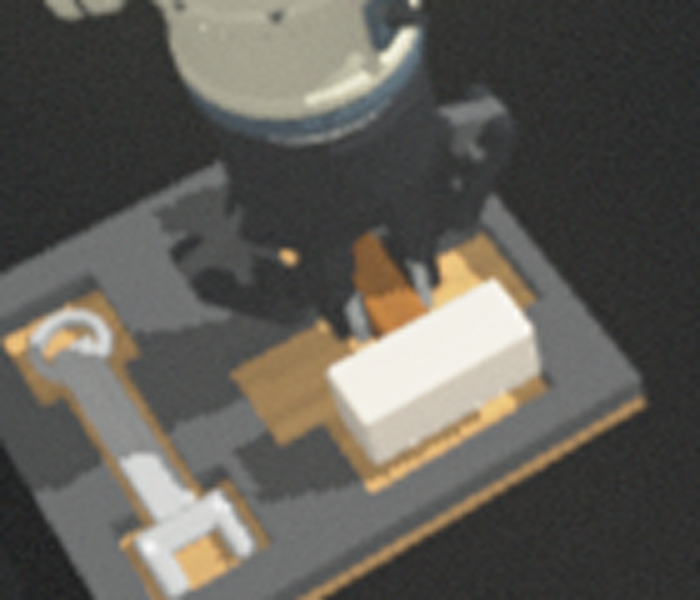

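The head hangs squarely above its pocket, with the pocket's near edge showing evenly below it (370–545, 390–490). Descending slowly.

```bash
python3 -m creep '[[[0.001,0.001,0.012],[0,0,0],0],[[0,0,0.012],[0,0,0],0],[[0,0,0.01],[0,0,0],0],[[0,0,0],[0,0,0],0]]'; python3 -m creep '[[[0,0,0.008],[0,0,0],0],[[0,0,0.006],[0,0,0],0],[[0,0,0.003],[0,0,0],0],[[0,0,0],[0,0,0],0]]'; python3 go.py 591.5 -254.8 26.4 177.6
```

```text
time_s: 9.47
ee_pos: [0.5906, -0.2553, 0.0346]
eef_rot: [3.141, -0.002, 3.1]
wrist_force: [-0.6, 0.1, -2.7]
width: 0.0186
gripper_force: 60.3
time_s: 9.8
ee_pos: [0.5912, -0.2555, 0.0268]
eef_rot: [3.141, -0.001, 3.1]
wrist_force: [-0.2, -0.3, -2.2]
width: 0.0189
gripper_force: 60.3
t 9.8 p [ 591.2 -255.5   26.8] rpy [180.   -0.  177.6] F [-0.2 -0.3 -2.2] w 18.9 gf 60.3
total units [-0.0006  0.0014  0.0008] rows 0.0 turn units 0.0
```

```bash
python3 -m creep '[[[0,0,0.002],[0,0,0],0],[[0,0,0],[0,0,0],0]]'; python3 -m creep '[[[0,0,0],[0,0,0],0.55],[[0,0,0],[0,0,0],0.55],[[0,0,0],[0,0,0],0.55],[[0,0,0],[0,0,0],0.55],[[0,0,0],[0,0,0],0.55]]'; python3 -m creep '[[[0,0,-0.01],[0,0,0],0.55],[[0,0,-0.03],[0,0,0],0.55],[[0,0,-0.06],[0,0,0],0.55],[[0,0,-0.08],[0,0,0],0.55],[[0,0,-0.08],[0,0,0],0.55]]'
python3 -m creep '[[[0.08,0,-0.01],[0,0,0],0.55],[[0.08,0,0],[0,0,0],0.55],[[0.08,0,0],[0,0,0],0.55],[[0.08,0,0],[0,0,0],0.55],[[0,0,0],[0,0,0],0.55]]'
python3 - <<'E'
from h import *
for n in("scene","top"):
    c=camera(n); np.savez(n+"6.npz",**c)
    if n=="top": T=c["pixels"]
    else: S=c["pixels"]
cv2.imwrite("pics/fin.png",cv2.hconcat([cv2.resize(S[290:450,130:290],(400,400),interpolation=2),cv2.resize(T[140:260,400:520],(400,400),interpolation=2)]))
W=world(c)*1000; h=cv2.cvtColor(T,cv2.COLOR_BGR2HSV); X,Y,Z=W[...,0],W[...,1],W[...,2]
m=(c["range_z"]>0)&(X>600)&(X<665)&(Y>-310)&(Y<-205)&(Z>36)&(Z<60)
r=cv2.minAreaRect(W[m][:,:2].astype(np.float32)); print(m.sum(),r,np.percentile(Z[m],[5,50,95]))
E
python3 chk.py scene6.npz | grep -E "wedge|jaw|stone"
```

```text
time_s: 9.97
ee_pos: [0.5915, -0.2557, 0.0266]
eef_rot: [-3.141, 0.0, 3.1]
wrist_force: [-0.7, -1.2, -1.9]
width: 0.0188
gripper_force: 60.6
time_s: 10.38
ee_pos: [0.5916, -0.2557, 0.0265]
eef_rot: [-3.141, 0.0, 3.1]
wrist_force: [0.5, -0.2, -0.1]
width: 0.0471
gripper_force: 0.0
time_s: 10.8
ee_pos: [0.5908, -0.2553, 0.1582]
eef_rot: [3.141, -0.001, 3.1]
wrist_force: [0.4, -0.9, -0.4]
width: 0.0472
gripper_force: 0.0
time_s: 11.22
ee_pos: [0.4239, -0.2466, 0.1614]
eef_rot: [3.139, -0.006, 3.099]
wrist_force: [-0.6, 1.1, -0.1]
width: 0.047
gripper_force: 0.0
559 ((623.683349609375, -255.57077026367188), (73.43970489501953, 47.9775390625), 87.46121978759766) [38.25894538 45.33321059 48.59348586]
wedge 339 x [-66.  -52.6 -34.7] y [-84.4 -63.9   7.7] z [26.7 50.9 55.2]Traceback (most recent call last):
  File "chk.py", line 12, in <module>
    st("headtop-xhalf",m&(Z>48)&(X<-50)); st("headtop+xhalf",m&(Z>48)&(X>-50))
                                          ~~^^^^^^^^^^^^^^^^^^^^^^^^^^^^^^^^^^
  File "chk.py", line 7, in st
    k,l,s,_=cv2.connectedComponentsWithStats(m.astype(np.uint8)); m=l==1+np.argmax(s[1:,4])
                                                                         ~~~~~~~~~^^^^^^^^^
    return _wrapfunc(a, 'argmax', axis=axis, out=out, **kwds)
    return bound(*args, **kwds)
ValueError: attempt to get argmax of an empty sequence
```

View pics/fin.png

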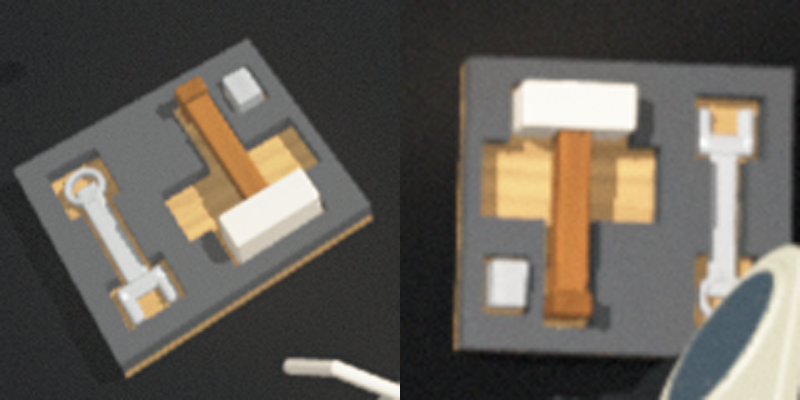

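Mallet lies in its cut-out: head at (575,105) and knob at (572,305) in the right half, both inside. The spanner and gauge are unmoved. One check that it lies level, then hand in.

```bash
python3 - <<'E'
from h import *
c=dict(np.load("top6.npz")); W=world(c)*1000; X,Y,Z=W[...,0],W[...,1],W[...,2]
for n,x0,x1,y0,y1 in(("head",622,642,-285,-225),("handle",540,600,-258,-248),("knob",499,507,-256,-246)):
    m=(c["range_z"]>0)&(X>x0)&(X<x1)&(Y>y0)&(Y<y1)&(Z>25); print(n,m.sum(),np.median(Z[m]).round(1))
E
```

```text
head 273 46.0
handle 127 39.0
knob 17 46.6
```

Head top reads 46.0 mm (expected 46), handle 39.0 (39) and knob 46.6 (46), so it is fully home and level.

```bash
python3 -c "from bench import *; print(hand_in())"
```

```text
the job is handed in; nothing more can be done
None
```

The job is handed in: four separate mallet taps drove the wedge about 20 mm until it stopped advancing with the stone clamped, and the mallet lies level and fully home in its tray cut-out, released, at about 11 s.

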